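# Set the griddle's draught damper and start the fan

## Robot

A 6-joint arm with a two-finger parallel gripper is mounted at the origin on the work surface. World frame = base frame: x ahead of the robot, y to its left, z up, the work surface at z = 0. Lengths are in m, angles in rad, forces in N, time in s.
With the tool pointing down it reaches from about 0.4 to 0.825 m from the base axis. Payload 7 kg.
Tool frame: the origin (TCP) lies between the finger pads; the fingertips stand 11 mm ahead of it and the grasp point (between the pads) lies 8 mm behind it; x points along the fingers, z is the direction in which the jaws open and shut, and the axes are right-handed (so a half turn about x gives the same grasp; the last joint's range is limited). The gripper opens to 88 mm and grips with 3 to 60 N. Pads are 19 mm wide; open, the fingers measure 130 mm over their backs; the gripper's body (78 mm by 193 mm) begins 47 mm behind the grasp point.
Start: joints at [1.457, 0.359, 0.012, 0, -1.224, -0.288], TCP at [0.264, 0.621, 0.238] pointing down, gripper open.
Joint ranges: [-3.07, 3.07], [-1.43, 2.12], [-1.02, 1.25], [-3.03, 1.67], [-3.05, -0], [-3.03, 3.03]. Speed limits (rad/s): [2.39, 2.39, 3.01, 3.14, 3.14, 3.14].

## Interface

Orientations are given as [roll, pitch, yaw] about the fixed x, y, z axes, in that order (R = Rz(yaw) Ry(pitch) Rx(roll)).
In Python, from station import arm gives the robot as it stands.
- The arm moves only by the tool jog_arm, never from a script. Its argument "motion" is a list of rows, each an object of numbers: "dx", "dy", "dz": the shift along the tool's x, y, z in m; "twist": the turn about the tool's x in degrees. In form: [{"dx": .., "dy": .., "dz": .., "twist": ..}, ...]. A call has 1 to 20 rows; each row is the pose to reach, as a shift and turn from the pose commanded when the call began, along the tool's axes at that moment; what a row does not reach only later rows make up. A row lasts 1/12 s, in which the tool goes at most 41.7 mm and 7.16 degrees, less where a joint would pass 70% of its speed; a pose out of reach is approached as far as the arm can. A call with a gripper value outside its range is refused whole. "gripper" is the finger opening in m, from 0 to 0.0876, set as the call begins (left out, the last holds). The fingers move at their own pace and stop on an object; "newtons" is the grip in N (left out, the last holds). Time passes only in rows, so rows that repeat a pose let the fingers close. It gives the time, the measured TCP pose, the force and the opening at its end, in the units of the state.
- arm.get_state(): the state, without advancing time (a new reading comes with each control period).
- arm.grab_frame(name): name is "scene" or "top" or "wrist"; returns the picture (384x512x3 uint8, red, green, blue); there is no depth.
- arm.camera_model(name): a dict with "camera_matrix" (3x3 intrinsics, pixels), "eye" and "attitude" of the camera in the world. Camera axes: x right, y down, z forward; pixel columns grow to the right and rows downward; lengths in m; the calibration is good to about 2 mm. A picture is of the moment at which its call begins: read the wrist's pose just before it. camera_model takes no time and is no camera call; for the wrist camera it gives the pose at the moment of the call.
- arm.job_done(): hands the job in, once; it reports no verdict.
The state is a dict: "t": time; "q": joint angles; "qd": joint speeds; "joint_efforts": joint torques, N m; "eef_pos": TCP position; "ee_rot": TCP orientation; "force": force on the tool from outside, world axes, zero at the start; "moment": the same for the moment, N m; "width": finger opening in m.
Only numpy, scipy, OpenCV 4.12 (cv2) and the standard library are available. Lean on these libraries where they do the work, as an engineer would, in place of code of your own. Each camera call takes 0.05 s, during which the arm holds its last target.

## Task

Set the griddle's draught: with a fingertip, push the dial's upright fin round until the index mark on the dial's edge lines up with the one long line of the scale around it, then press the round fan button on the same box fully down and let it come back up. Only push, never pinch the fin between the fingers, do not press the fan button before the dial is set, and leave the bowl, cup, trivet and tin undisturbed.

Things in the scene. Friction and masses are not known exactly. Their poses are not given: they have to be found in the camera images.
- damper_box: Fixed low dark steel control box, 220 (x) by 340 (y) by 60 mm high, origin at the centre of its underside on the bench, z up; it stands turned differently each time. On its top: the dial, 60 mm from its middle along the box's +y, and the fan button, 115 mm from its middle along -y. A 48 mm pipe spigot sticks 30 mm out of its +x side.
- scale_collar: Fixed round steel scale plate on the box, under the dial and concentric with it, 196 mm diameter, 6 mm thick; origin on the dial's axis, 60 mm above the bench. It bears 13 black radial lines 15 degrees apart: 12 short (9 by 2 mm) and, in their middle, one long (24 by 5 mm), the target, which lies along the plate's own -x. Set at a different angle each time; it does not turn.
- target_line (a point): Inner end of the long scale line, at 72 mm from the dial's axis, 66 mm above the bench.
- dial_index (a point): Outer end of the index mark (a black radial line 4 mm wide, 10 mm long) on the dial's edge, at 72 mm from the dial's axis, on the same radius as the fin; it turns with the dial. It should meet the target line's inner end.
- dial_centre (a point): Point on the dial's vertical axis, at the height of the dial's flat face (72 mm above the bench). The dial is an aluminium disc of 144 mm diameter with dark vent slots and a hub of 24 mm diameter, 8 mm high, in the middle.
- fin_middle (a point): Middle of the dial's upright steel fin, half-way up, 44 mm from the dial's axis; turns with the dial. The fin is a radial plate 32 mm long (28 to 60 mm from the axis), 14 mm thick and 34 mm high above the dial's face (top 106 mm above the bench; topmost 4 mm only 6 mm thick). Its two side faces are damper_dial_c3 and damper_dial_c4; pushing on one turns the dial.
- damper_dial (a joint): Angle of the dial, rad, positive anticlockwise seen from above; at 0 the index and fin point along the box's own -x. Stops at -2.6 and +2.6. Friction about 0.1 N m (2 to 3 N at the fin); it stays where it is left. The target line always lies between the stops.
- fan_button (a joint): Travel of the fan button, m: 0 up, 0.006 fully down; a spring of about 5 N at the bottom brings it back.
- fan_button_top (a point): Centre of the top face of the fan button (round, steel, 32 mm diameter), 82 mm above the bench when up; it stands 10 mm proud of its black housing (48 mm diameter) on the box. Pressed straight down.
- bowl: Loose orange plastic bowl, 110 mm wide, 50 mm high, beside the box; origin at the centre of its underside. Leave alone.
- cup: Loose white ceramic cup, 76 mm wide, 85 mm high, beside the box; origin at the centre of its underside. Leave alone.
- trivet: Loose wooden slatted trivet, 130 mm square, 20 mm high, behind the box; origin at the centre of its underside. Leave alone.
- tin: Loose small tin with a clip-on lid, 72 mm wide, 59 mm high, behind the box; origin at the centre of its underside. Leave alone.

How it is judged:
By the outcome, as a careful person would: the job done as asked, in the order asked, and still so for the second after the job is handed in, with the robot touching nothing.
It also fails if it takes over 51 s, if anything falls off the work surface, if the arm or the gripper's body presses on something with over 40 N, if the wrist force passes 120 N, or if a joint passes its speed limit or range.

## Working session

There is one attempt and no reset: what is moved stays moved. The work goes in short steps, Python scripts to look and compute and a tool call to move; the robot and the scene stay as the last step left them, time stands still between calls to the robot, and variables do not carry over. Pictures are saved under pics/ and viewed, and the job is handed in when it is done.

Besides the shell and the picture viewer there is one more tool, called after "Call:" as name([rows], argument=value, ...), one row to a line, values as JSON. jog_arm: Moves the arm, as the interface text tells. Its arguments: {"type":"object","properties":{"motion":{"type":"array"},"gripper":{"type":"number"},"newtons":{"type":"number"}},"required":["motion"]}

```bash
mkdir -p pics; cat > h.py <<'E'
import numpy as np,cv2
from station import arm
def save(n,im): cv2.imwrite('pics/'+n+'.png',cv2.cvtColor(im,cv2.COLOR_RGB2BGR))
def RR(a):
    a=np.array(a)
    return a
def ray(cm,u,v,z):
    K=np.array(cm['camera_matrix']);e=np.array(cm['eye']);A=RR(cm['attitude'])
    if A.shape!=(3,3):
        from scipy.spatial.transform import Rotation as R
        A=R.from_euler('xyz',A).as_matrix()
    d=A@np.linalg.inv(K)@np.array([u,v,1]);return e+d*(z-e[2])/d[2]
def proj(cm,p):
    K=np.array(cm['camera_matrix']);e=np.array(cm['eye']);A=RR(cm['attitude'])
    if A.shape!=(3,3):
        from scipy.spatial.transform import Rotation as R
        A=R.from_euler('xyz',A).as_matrix()
    q=K@(A.T@(np.array(p)-e));return q[:2]/q[2]
E
python3 - <<'E'
from h import *
print(arm.get_state())
for n in['top','scene','wrist']:
    print(n,arm.camera_model(n)); save(n+'0',arm.grab_frame(n))
E
```

```text
{'t': 0.0, 'q': array([ 1.45711098e+00,  3.59379217e-01,  1.10424369e-02, -3.61936220e-04,
       -1.22408630e+00, -2.88097817e-01]), 'qd': array([ 0.00112464,  0.00037898,  0.00013749, -0.00060605, -0.00058536,
        0.00108901]), 'joint_efforts': array([ 1.37873467e-04, -5.82716703e+01,  2.93067563e+01,  6.99720472e+00,
        7.19439398e-03, -1.55749526e-04]), 'eef_pos': array([0.26380148, 0.6207964 , 0.23661836]), 'ee_rot': array([ 0.08194438,  1.56913436, -1.89075838]), 'force': array([ 0.41393022, -0.40088073, -0.52292639]), 'moment': array([ 0.01034957,  0.03306976, -0.00381877]), 'width': 0.08740796985000393}
top {'camera_matrix': array([[386.8785395 ,   0.        , 255.79039113],
       [  0.        , 386.8785395 , 196.54995597],
       [  0.        ,   0.        ,   1.        ]]), 'eye': array([0.49565779, 0.01163355, 1.01388582]), 'attitude': array([-3.00940698,  0.01538786, -1.54707978])}
scene {'camera_matrix': array([[449.62480552,   0.        , 256.63181336],
       [  0.        , 449.62480552, 187.88029369],
       [  0.        ,   0.        ,   1.        ]]), 'eye': array([ 1.3227702 , -0.29116172,  0.6160061 ]), 'attitude': array([-2.18083861,  0.00404448,  1.14241715])}
wrist {'camera_matrix': array([[307.20740837,   0.        , 256.90626062],
       [  0.        , 307.20740837, 197.68313019],
       [  0.        ,   0.        ,   1.        ]]), 'eye': array([0.33305122, 0.59199752, 0.38358757]), 'attitude': array([ 2.85849327e+00, -2.37984584e-03, -1.97284401e+00])}
```

View pics/top0.png

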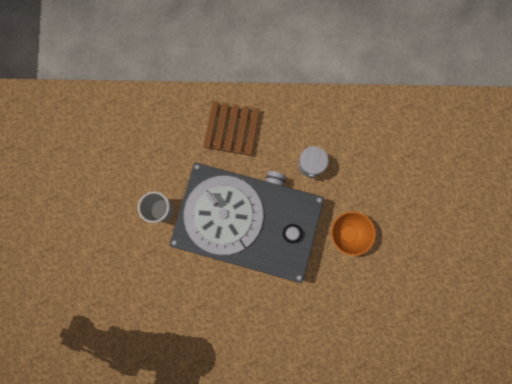

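View pics/scene0.png

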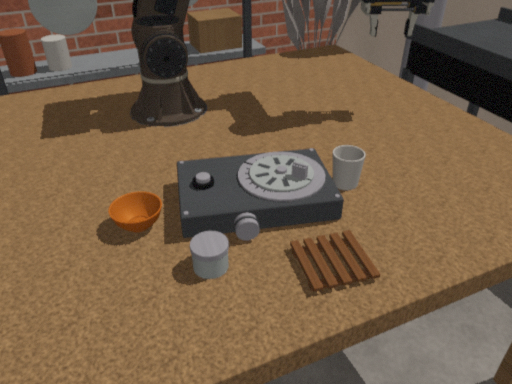

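View pics/wrist0.png

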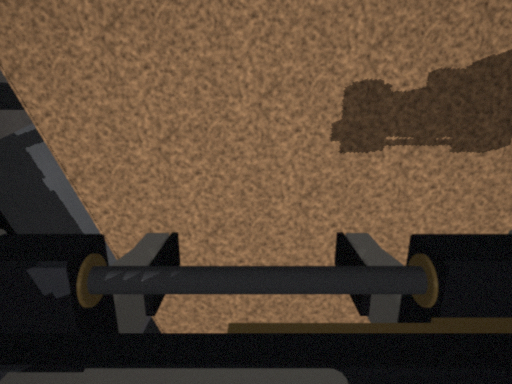

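```bash
python3 - <<'E'
from h import *
im=cv2.imread('pics/top0.png')
c=im[150:290,160:340]; cv2.imwrite('pics/top0z.png',cv2.resize(c,None,fx=4,fy=4,interpolation=cv2.INTER_CUBIC))
cm=arm.camera_model('top')
print(proj(cm,[0,0,0]),proj(cm,[.5,0,0]),proj(cm,[.5,.2,0]))
g=cv2.cvtColor(im,cv2.COLOR_BGR2HSV)
m=((g[...,2]>120)&(g[...,1]<60)).astype(np.uint8)*255
m[:90]=0
cs,_=cv2.findContours(m,cv2.RETR_EXTERNAL,cv2.CHAIN_APPROX_NONE)
for k in cs:
    if cv2.contourArea(k)>60: 
        print(cv2.contourArea(k),cv2.fitEllipse(k),cv2.fitEllipse(cv2.convexHull(k)))
for u,v in[(197,167),(320,200),(299,278),(174,243)]: print(ray(cm,u,v,.06))
E
```

```text
[262.16317783 453.93356519] [266.30933064 246.4114957 ] [189.61259395 244.58260952]
106.0 ((292.0, 233.03890991210938), (11.585040092468262, 11.898902893066406), 90.0) ((292.0, 233.05003356933594), (11.912835121154785, 12.207331657409668), 90.0)
725.5 ((153.0298614501953, 206.7900848388672), (29.866687774658203, 30.978721618652344), 48.764923095703125) ((153.04539489746094, 206.7049102783203), (30.528209686279297, 31.64764404296875), 46.921051025390625)
4778.0 ((222.55032348632812, 214.36956787109375), (76.25371551513672, 79.39956665039062), 52.94993209838867) ((222.8275909423828, 214.79183959960938), (78.36051940917969, 79.59498596191406), 48.99152374267578)
598.5 ((313.0372314453125, 159.9446563720703), (27.424636840820312, 28.207563400268555), 55.0330696105957) ((312.7796630859375, 160.2915802001953), (27.87411880493164, 29.841922760009766), 42.8309326171875)
[0.69398278 0.17918048 0.06      ]
[ 0.61694424 -0.12999786  0.06      ]
[ 0.42593991 -0.07976314  0.06      ]
[0.50269116 0.22747715 0.06      ]
```

View pics/top0z.png

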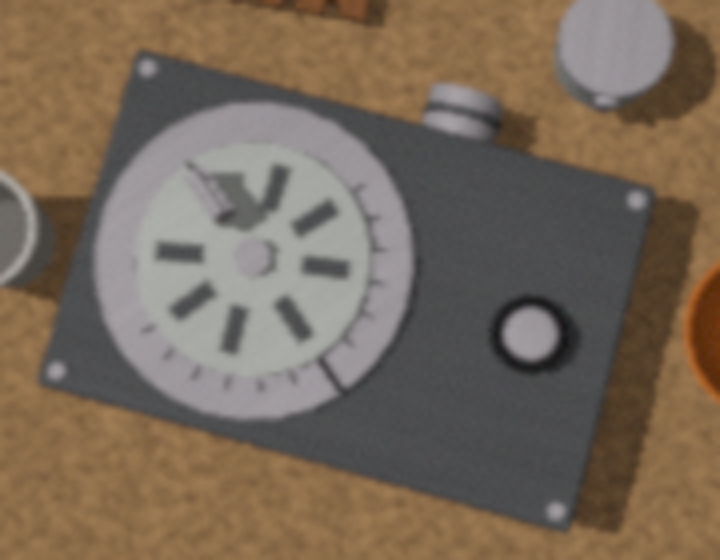

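```bash
cat >> h.py <<'E'
from scipy.ndimage import map_coordinates
from scipy.spatial.transform import Rotation as Rn
def ring(g,cm,c,r,z,n=1440):
    a=np.arange(n)*2*np.pi/n
    P=np.array([proj(cm,[c[0]+r*np.cos(t),c[1]+r*np.sin(t),z]) for t in a])
    return map_coordinates(g.astype(float),[P[:,1],P[:,0]],order=1)
def darkest(g,cm,c,rs,z):
    return np.mean([ring(g,cm,c,r,z) for r in rs],axis=0)
def minima(s,k=4,w=16):
    s=cv2.GaussianBlur(np.r_[s,s,s].reshape(1,-1),(0,0),w/4).ravel();n=len(s)//3
    out=[]
    for i in range(n,2*n):
        if s[i]==s[i-w:i+w+1].min(): out.append((round(float(np.median(s[i-40:i+41])-s[i]),1),(i-n)*360/n))
    return sorted(out)[::-1][:k]
E
python3 - <<'E'
from h import *
im=cv2.imread('pics/top0.png');g=cv2.cvtColor(im,cv2.COLOR_BGR2GRAY)
cm=arm.camera_model('top')
c=ray(cm,222.83,214.79,.066);print('collar c',c)
co=[ray(cm,u/4+160-.4,v/4+150-.4,.06)[:2] for u,v in[(148,68),(637,200),(557,512),(57,372)]]
mid=np.mean(co,0);print('mid',mid)
ex=(co[0]+co[1]-co[2]-co[3]);ey=(co[0]+co[3]-co[1]-co[2])
yaw=np.arctan2(ex[1],ex[0]);print(np.degrees(yaw),np.degrees(np.arctan2(ey[1],ey[0]))-90)
R=np.array([[np.cos(yaw),-np.sin(yaw)],[np.sin(yaw),np.cos(yaw)]])
cd=mid+R@[0,.06];cb=mid+R@[0,-.115];print('dial',cd,'button',cb,'btn img',ray(cm,292,233.04,.082))
for cc in(c[:2],cd):
  print('target',minima(darkest(g,cm,cc,[.083,.087,.091],.066),4))
  print('lines',minima(darkest(g,cm,cc,[.075,.077,.079],.066),13))
  print('index',minima(darkest(g,cm,cc,[.064,.067,.070],.072)))
for u,v in[(205,187),(216,204)]: 
  for cc in(c[:2],):
    p=ray(cm,160+u*0+ (205 if u==205 else 230)/4,150+(170 if u==205 else 215)/4,.106); d=p[:2]-cc; print('fin',np.hypot(*d),np.degrees(np.arctan2(d[1],d[0])))
s=arm.get_state();Rt=Rn.from_euler('xyz',s['ee_rot']).as_matrix();print(Rt)
# hub
E
```

```text
collar c [0.57431762 0.10919818 0.066     ]
mid [0.56085167 0.05039671]
-14.01347143641035 -14.05513053778418
dial [0.57538067 0.10861104] button [ 0.53300442 -0.06118075] btn img [ 0.53288301 -0.05995597  0.082     ]
target [(56.8, 216.0), (4.9, 306.25), (4.7, 276.0), (4.2, 290.25)]
lines [(56.1, 216.0), (23.0, 155.0), (22.4, 185.5), (21.6, 291.0), (21.6, 139.75), (21.5, 124.5), (20.5, 261.25), (20.2, 200.75), (19.7, 170.0), (19.4, 231.5), (18.4, 246.0), (18.3, 277.0), (16.1, 306.0)]
index [(27.1, 34.25), (2.9, 234.5), (2.8, 140.0), (2.8, 125.5)]
target [(56.4, 215.25), (3.8, 275.5), (3.3, 140.0), (3.1, 305.75)]
lines [(54.8, 215.25), (23.1, 290.25), (22.3, 155.0), (21.8, 125.0), (21.6, 185.0), (20.8, 200.25), (20.7, 139.75), (20.5, 169.75), (20.4, 260.5), (20.1, 230.5), (19.5, 305.75), (19.3, 276.0), (18.6, 245.25)]
index [(27.2, 35.25), (2.7, 233.75), (2.5, 260.0), (2.3, 325.5)]
fin 0.0552336256471411 27.232852245337934
fin 0.0244512694701692 22.661074835964047
[[-3.67705912e-04  9.20329816e-01 -3.91143061e-01]
 [-1.22852813e-03 -3.91143208e-01 -9.20329007e-01]
 [-9.99999178e-01  1.42119835e-04  1.27447674e-03]]
```

Call:
jog_arm([
  {"dy": 0.03,"dz": 0.018,"twist": 6},
  {"dy": 0.06,"dz": 0.036,"twist": 12},
  {"dy": 0.09,"dz": 0.055,"twist": 18},
  {"dy": 0.12,"dz": 0.073,"twist": 24},
  {"dy": 0.15,"dz": 0.092,"twist": 30},
  {"dy": 0.18,"dz": 0.11,"twist": 36},
  {"dy": 0.21,"dz": 0.128,"twist": 42},
  {"dy": 0.24,"dz": 0.147,"twist": 48},
  {"dy": 0.27,"dz": 0.165,"twist": 54},
  {"dy": 0.3,"dz": 0.184,"twist": 60},
  {"dy": 0.33,"dz": 0.202,"twist": 66},
  {"dy": 0.36,"dz": 0.22,"twist": 72},
  {"dy": 0.39,"dz": 0.239,"twist": 78},
  {"dy": 0.42,"dz": 0.257,"twist": 84},
  {"dy": 0.45,"dz": 0.276,"twist": 90},
  {"dy": 0.48,"dz": 0.294,"twist": 96},
  {"dy": 0.51,"dz": 0.312,"twist": 102},
  {"dy": 0.53,"dz": 0.325,"twist": 108},
  {"dy": 0.53,"dz": 0.325,"twist": 114},
  {"dy": 0.53,"dz": 0.325,"twist": 120},
], gripper=0, newtons=20)

```text
invalid input
```

Call:
jog_arm([
  {"twist": 7},
  {"twist": 14},
  {"twist": 21},
  {"twist": 28},
  {"twist": 35},
  {"twist": 42},
  {"twist": 49},
  {"twist": 56},
  {"twist": 63},
  {"twist": 70},
  {"twist": 77},
  {"twist": 84},
  {"twist": 91},
  {"twist": 92},
  {"twist": 92},
  {"twist": 92},
])

```text
invalid input
```

```bash
python3 - <<'E'
from h import *
s=arm.get_state();Rt=Rn.from_euler('xyz',s['ee_rot']).as_matrix();print(s['t'],s['q'],s['eef_pos'],s['width']);print(Rt.round(3))
print('yaw z',np.degrees(np.arctan2(Rt[1,2],Rt[0,2])))
i=arm.grab_frame('wrist');save('w1',i);i=arm.grab_frame('scene');save('s1',i)
E
```

```text
0.15 [ 1.45708143e+00  3.59213472e-01  1.12852162e-02 -2.40220535e-04
 -1.22413040e+00 -2.88076870e-01] [0.26387439 0.62089611 0.23685318] 0.08734676737638618
[[-0.     0.92  -0.391]
 [-0.001 -0.391 -0.92 ]
 [-1.     0.     0.001]]
yaw z -113.02566245615462
```

Call:
jog_arm([
  {"dx": 0,"dy": 0.03,"dz": 0.018,"twist": 6},
  {"dx": 0,"dy": 0.06,"dz": 0.036,"twist": 12},
  {"dx": 0,"dy": 0.09,"dz": 0.055,"twist": 18},
  {"dx": 0,"dy": 0.12,"dz": 0.073,"twist": 24},
  {"dx": 0,"dy": 0.15,"dz": 0.092,"twist": 30},
  {"dx": 0,"dy": 0.18,"dz": 0.11,"twist": 36},
  {"dx": 0,"dy": 0.21,"dz": 0.128,"twist": 42},
  {"dx": 0,"dy": 0.24,"dz": 0.147,"twist": 48},
  {"dx": 0,"dy": 0.27,"dz": 0.165,"twist": 54},
  {"dx": 0,"dy": 0.3,"dz": 0.184,"twist": 60},
  {"dx": 0,"dy": 0.33,"dz": 0.202,"twist": 66},
  {"dx": 0,"dy": 0.36,"dz": 0.22,"twist": 72},
  {"dx": 0,"dy": 0.39,"dz": 0.239,"twist": 78},
  {"dx": 0,"dy": 0.42,"dz": 0.257,"twist": 84},
  {"dx": 0,"dy": 0.45,"dz": 0.276,"twist": 90},
  {"dx": 0,"dy": 0.48,"dz": 0.294,"twist": 96},
  {"dx": 0,"dy": 0.51,"dz": 0.312,"twist": 102},
  {"dx": 0,"dy": 0.53,"dz": 0.325,"twist": 108},
  {"dx": 0,"dy": 0.53,"dz": 0.325,"twist": 114},
  {"dx": 0,"dy": 0.53,"dz": 0.325,"twist": 120},
], gripper=0, newtons=20)

```text
t: 1.92
eef_pos: [0.6253, 0.113, 0.2369]
ee_rot: [1.377, 1.57, -2.698]
force: [0.1, -0.7, -0.4]
width: 0.0004
```

Call:
jog_arm([
  {"dx": 0,"dy": 0,"dz": 0,"twist": 7},
  {"dx": 0,"dy": 0,"dz": 0,"twist": 14},
  {"dx": 0,"dy": 0,"dz": 0,"twist": 21},
  {"dx": 0,"dy": 0,"dz": 0,"twist": 28},
  {"dx": 0,"dy": 0,"dz": 0,"twist": 35},
  {"dx": 0,"dy": 0,"dz": 0,"twist": 42},
  {"dx": 0,"dy": 0,"dz": 0,"twist": 49},
  {"dx": 0,"dy": 0,"dz": 0,"twist": 56},
  {"dx": 0,"dy": 0,"dz": 0,"twist": 63},
  {"dx": 0,"dy": 0,"dz": 0,"twist": 70},
  {"dx": 0,"dy": 0,"dz": 0,"twist": 77},
  {"dx": 0,"dy": 0,"dz": 0,"twist": 84},
  {"dx": 0,"dy": 0,"dz": 0,"twist": 91},
  {"dx": 0,"dy": 0,"dz": 0,"twist": 92},
  {"dx": 0,"dy": 0,"dz": 0,"twist": 92},
])

```text
t: 3.17
eef_pos: [0.6246, 0.1148, 0.2375]
ee_rot: [2.903, 1.571, -2.767]
force: [0.3, -0.2, -0.3]
width: 0.0004
```

```bash
python3 - <<'E'
from h import *
s=arm.get_state();Rt=Rn.from_euler('xyz',s['ee_rot']).as_matrix();print(s['t'],s['q'],s['eef_pos'],s['width']);print(Rt.round(3))
print('yaw z',np.degrees(np.arctan2(Rt[1,2],Rt[0,2])))
i=arm.grab_frame('wrist');save('w1',i);i=arm.grab_frame('scene');save('s1',i)
E
```

```text
3.1667 [ 4.88570491e-01  2.93809377e-01 -8.18626793e-02 -1.72833836e-05
 -1.19526447e+00 -3.01745476e+00] [0.62462771 0.11481674 0.23748211] 0.00042669421880341346
[[-0.    -0.575  0.818]
 [-0.     0.818  0.575]
 [-1.     0.    -0.   ]]
yaw z 35.10524148289971
```

View pics/w1.png

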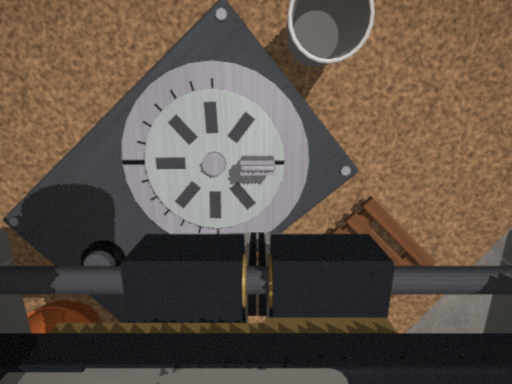

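View pics/s1.png

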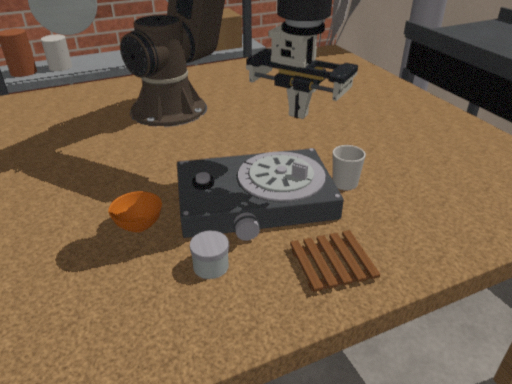

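Call:
jog_arm([
  {"dx": 0.02,"dy": 0,"dz": 0,"twist": 0},
  {"dx": 0.045,"dy": 0,"dz": 0,"twist": 0},
  {"dx": 0.07,"dy": 0,"dz": 0,"twist": 0},
  {"dx": 0.095,"dy": 0,"dz": 0,"twist": 0},
  {"dx": 0.115,"dy": 0,"dz": 0,"twist": 0},
  {"dx": 0.13,"dy": 0,"dz": 0,"twist": 0},
  {"dx": 0.14,"dy": 0,"dz": 0,"twist": 0},
  {"dx": 0.145,"dy": 0,"dz": 0,"twist": 0},
  {"dx": 0.146,"dy": 0,"dz": 0,"twist": 0},
])

```text
t: 4.02
eef_pos: [0.6245, 0.1147, 0.0908]
ee_rot: [3.015, 1.57, -2.657]
force: [0.5, 0.3, 0.1]
width: 0.0004
```

```bash
python3 - <<'E'
from h import *
s=arm.get_state();print(s['t'],s['eef_pos'],s['force'])
i=arm.grab_frame('wrist');save('w2',i);i=arm.grab_frame('scene');save('s2',cv2.resize(i[80:240,160:380],None,fx=3,fy=3))
# plan: rows for rotation about c by theta, tool frame at start (y=e_t,z=e_r at phi0)
c=np.array([.575,.109]);Rt=Rn.from_euler('xyz',s['ee_rot']).as_matrix();p=s['eef_pos'][:2]
y=Rt[:2,1];z=Rt[:2,2];print('rel: tang',(p-c)@y,'rad',(p-c)@z)
E
```

```text
4.0167 [0.62445538 0.11472283 0.09084845] [0.46472731 0.25312446 0.08554791]
rel: tang -0.02371333269314502 rad 0.0437751048732583
```

View pics/w2.png

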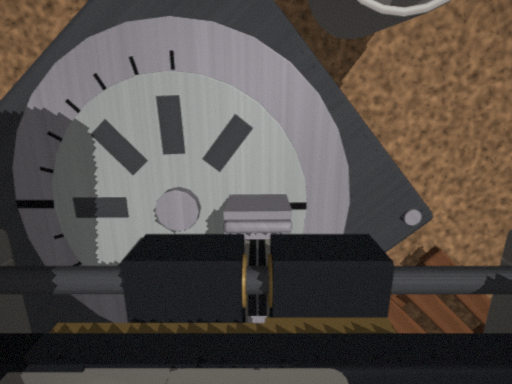

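View pics/s2.png

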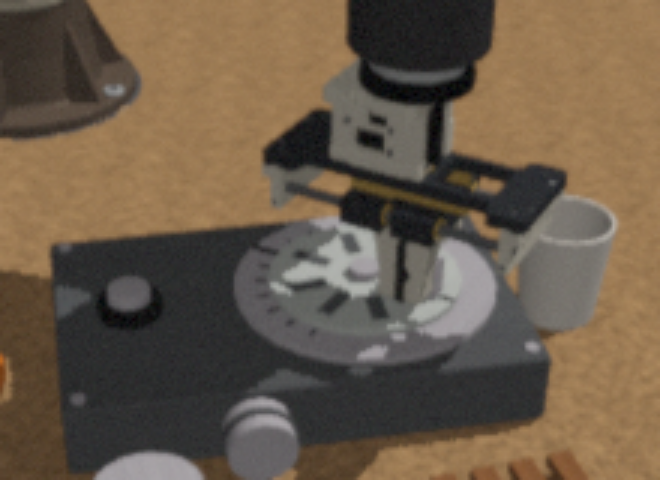

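```bash
cat > plan.py <<'E'
from h import *
import sys
def plan(t,r,ths):
    s=arm.get_state();c=np.array([.575,.109]);Rt=Rn.from_euler('xyz',s['ee_rot']).as_matrix();p=s['eef_pos'][:2]
    y=Rt[:2,1];z=Rt[:2,2];z0=(p-c)@z;y0=(p-c)@y
    print(s['t'],'yaw',np.degrees(np.arctan2(z[1],z[0])).round(2),'tang',y0.round(4),'rad',z0.round(4),'z',s['eef_pos'][2])
    for th in ths:
        a=np.radians(th)
        print('{"dx": 0, "dy": %.3f, "dz": %.3f, "twist": %g}'%(r*np.sin(a)+t*np.cos(a)-y0, r*np.cos(a)-t*np.sin(a)-z0,-th),end=', ')
    print()
E
python3 -c "
from plan import *
plan(-.0165,.044,[0,0]+[5*i for i in range(1,19)])"
```

```text
4.1167 yaw 35.03 tang -0.0239 rad 0.0445 z 0.09221524547191877
{"dx": 0, "dy": 0.007, "dz": -0.001, "twist": 0}, {"dx": 0, "dy": 0.007, "dz": -0.001, "twist": 0}, {"dx": 0, "dy": 0.011, "dz": 0.001, "twist": -5}, {"dx": 0, "dy": 0.015, "dz": 0.002, "twist": -10}, {"dx": 0, "dy": 0.019, "dz": 0.002, "twist": -15}, {"dx": 0, "dy": 0.023, "dz": 0.002, "twist": -20}, {"dx": 0, "dy": 0.028, "dz": 0.002, "twist": -25}, {"dx": 0, "dy": 0.032, "dz": 0.002, "twist": -30}, {"dx": 0, "dy": 0.036, "dz": 0.001, "twist": -35}, {"dx": 0, "dy": 0.040, "dz": -0.000, "twist": -40}, {"dx": 0, "dy": 0.043, "dz": -0.002, "twist": -45}, {"dx": 0, "dy": 0.047, "dz": -0.004, "twist": -50}, {"dx": 0, "dy": 0.050, "dz": -0.006, "twist": -55}, {"dx": 0, "dy": 0.054, "dz": -0.008, "twist": -60}, {"dx": 0, "dy": 0.057, "dz": -0.011, "twist": -65}, {"dx": 0, "dy": 0.060, "dz": -0.014, "twist": -70}, {"dx": 0, "dy": 0.062, "dz": -0.017, "twist": -75}, {"dx": 0, "dy": 0.064, "dz": -0.021, "twist": -80}, {"dx": 0, "dy": 0.066, "dz": -0.024, "twist": -85}, {"dx": 0, "dy": 0.068, "dz": -0.028, "twist": -90},
```

Call:
jog_arm([
  {"dx": 0,"dy": 0.004,"dz": -0.001,"twist": 0},
  {"dx": 0,"dy": 0.007,"dz": -0.001,"twist": 0},
  {"dx": 0,"dy": 0.011,"dz": 0.001,"twist": -5},
  {"dx": 0,"dy": 0.015,"dz": 0.002,"twist": -10},
  {"dx": 0,"dy": 0.019,"dz": 0.002,"twist": -15},
  {"dx": 0,"dy": 0.023,"dz": 0.002,"twist": -20},
  {"dx": 0,"dy": 0.028,"dz": 0.002,"twist": -25},
  {"dx": 0,"dy": 0.032,"dz": 0.002,"twist": -30},
  {"dx": 0,"dy": 0.036,"dz": 0.001,"twist": -35},
  {"dx": 0,"dy": 0.04,"dz": 0,"twist": -40},
])

```text
t: 4.95
eef_pos: [0.6023, 0.1475, 0.0927]
ee_rot: [-1.334, 1.569, -0.021]
force: [3.2, -4.3, -1.3]
width: 0.0004
```

```bash
python3 -c "
from plan import *
print(arm.get_state()['force'])
save('w3',arm.grab_frame('wrist'))
plan(-.0165,.044,[5*i for i in range(1,21)])"
```

```text
[ 3.20246191 -4.31697575 -1.28823194]
5.0 yaw 75.61 tang -0.0163 rad 0.0445 z 0.09267213283557983
{"dx": 0, "dy": 0.004, "dz": 0.001, "twist": -5}, {"dx": 0, "dy": 0.008, "dz": 0.002, "twist": -10}, {"dx": 0, "dy": 0.012, "dz": 0.002, "twist": -15}, {"dx": 0, "dy": 0.016, "dz": 0.003, "twist": -20}, {"dx": 0, "dy": 0.020, "dz": 0.002, "twist": -25}, {"dx": 0, "dy": 0.024, "dz": 0.002, "twist": -30}, {"dx": 0, "dy": 0.028, "dz": 0.001, "twist": -35}, {"dx": 0, "dy": 0.032, "dz": -0.000, "twist": -40}, {"dx": 0, "dy": 0.036, "dz": -0.002, "twist": -45}, {"dx": 0, "dy": 0.039, "dz": -0.004, "twist": -50}, {"dx": 0, "dy": 0.043, "dz": -0.006, "twist": -55}, {"dx": 0, "dy": 0.046, "dz": -0.008, "twist": -60}, {"dx": 0, "dy": 0.049, "dz": -0.011, "twist": -65}, {"dx": 0, "dy": 0.052, "dz": -0.014, "twist": -70}, {"dx": 0, "dy": 0.054, "dz": -0.017, "twist": -75}, {"dx": 0, "dy": 0.057, "dz": -0.021, "twist": -80}, {"dx": 0, "dy": 0.059, "dz": -0.024, "twist": -85}, {"dx": 0, "dy": 0.060, "dz": -0.028, "twist": -90}, {"dx": 0, "dy": 0.062, "dz": -0.032, "twist": -95}, {"dx": 0, "dy": 0.062, "dz": -0.036, "twist": -100},
```

View pics/w3.png

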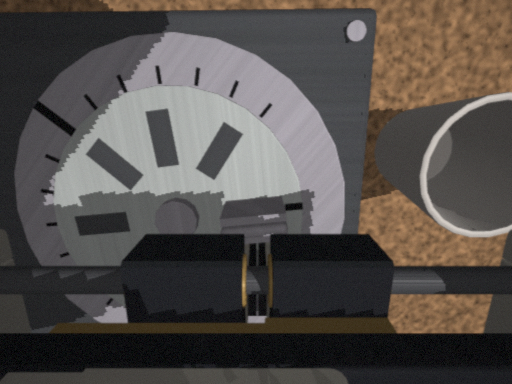

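Call:
jog_arm([
  {"dx": 0,"dy": 0.004,"dz": 0.001,"twist": -5},
  {"dx": 0,"dy": 0.008,"dz": 0.002,"twist": -10},
  {"dx": 0,"dy": 0.012,"dz": 0.002,"twist": -15},
  {"dx": 0,"dy": 0.016,"dz": 0.003,"twist": -20},
  {"dx": 0,"dy": 0.02,"dz": 0.002,"twist": -25},
  {"dx": 0,"dy": 0.024,"dz": 0.002,"twist": -30},
  {"dx": 0,"dy": 0.028,"dz": 0.001,"twist": -35},
  {"dx": 0,"dy": 0.032,"dz": 0,"twist": -40},
  {"dx": 0,"dy": 0.036,"dz": -0.002,"twist": -45},
  {"dx": 0,"dy": 0.039,"dz": -0.004,"twist": -50},
  {"dx": 0,"dy": 0.043,"dz": -0.006,"twist": -55},
  {"dx": 0,"dy": 0.046,"dz": -0.008,"twist": -60},
  {"dx": 0,"dy": 0.049,"dz": -0.011,"twist": -65},
  {"dx": 0,"dy": 0.052,"dz": -0.014,"twist": -70},
  {"dx": 0,"dy": 0.054,"dz": -0.017,"twist": -75},
  {"dx": 0,"dy": 0.057,"dz": -0.021,"twist": -80},
  {"dx": 0,"dy": 0.059,"dz": -0.024,"twist": -85},
  {"dx": 0,"dy": 0.06,"dz": -0.028,"twist": -90},
  {"dx": 0,"dy": 0.062,"dz": -0.032,"twist": -95},
  {"dx": 0,"dy": 0.062,"dz": -0.036,"twist": -100},
])

```text
t: 6.67
eef_pos: [0.5326, 0.1298, 0.0924]
ee_rot: [-2.187, 1.568, 0.869]
force: [-2.8, 2.5, 0.3]
width: 0.0006
```

```bash
python3 -c "
from plan import *
print(arm.get_state()['force'])
save('w4',arm.grab_frame('wrist'))
plan(-.0165,.044,[4*i for i in range(1,11)])"
```

```text
[-2.81666818  2.52875617  0.29389617]
6.7167 yaw 175.47 tang -0.0167 rad 0.0441 z 0.09239490708649789
{"dx": 0, "dy": 0.003, "dz": 0.001, "twist": -4}, {"dx": 0, "dy": 0.006, "dz": 0.002, "twist": -8}, {"dx": 0, "dy": 0.010, "dz": 0.002, "twist": -12}, {"dx": 0, "dy": 0.013, "dz": 0.003, "twist": -16}, {"dx": 0, "dy": 0.016, "dz": 0.003, "twist": -20}, {"dx": 0, "dy": 0.020, "dz": 0.003, "twist": -24}, {"dx": 0, "dy": 0.023, "dz": 0.002, "twist": -28}, {"dx": 0, "dy": 0.026, "dz": 0.002, "twist": -32}, {"dx": 0, "dy": 0.029, "dz": 0.001, "twist": -36}, {"dx": 0, "dy": 0.032, "dz": 0.000, "twist": -40},
```

View pics/w4.png

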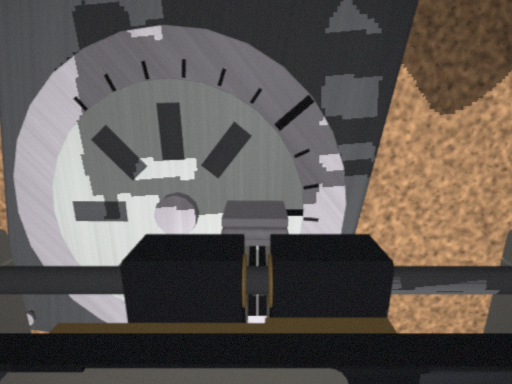

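```bash
cat > meas.py <<'E'
from plan import *
def m(cm,idx,tgt,hub):
    c=ray(cm,*hub,.080)[:2]
    for cc in (np.array([.575,.109]),c):
        a=ray(cm,*idx,.072)[:2]-cc; b=ray(cm,*tgt,.066)[:2]-cc
        A=np.degrees(np.arctan2(a[1],a[0]));B=np.degrees(np.arctan2(b[1],b[0]))
        print(cc,'idx',A%360,np.hypot(*a),'tgt',B%360,np.hypot(*b),'diff',(B-A)%360)
E
python3 -c "
from meas import *
m(arm.camera_model('wrist'),(302,212),(278,127),(175,213))"
```

```text
[0.575 0.109] idx 176.45892274100345 0.07036758364652125 tgt 216.35254390143223 0.07415333849170597 diff 39.89362116042878
[0.57512293 0.10559693] idx 173.71458605126335 0.07078164577095213 tgt 214.1219281751415 0.07228994421546842 diff 40.40734212387815
```

Call:
jog_arm([
  {"dx": 0,"dy": 0.003,"dz": 0.001,"twist": -4},
  {"dx": 0,"dy": 0.006,"dz": 0.002,"twist": -8},
  {"dx": 0,"dy": 0.01,"dz": 0.002,"twist": -12},
  {"dx": 0,"dy": 0.013,"dz": 0.003,"twist": -16},
  {"dx": 0,"dy": 0.016,"dz": 0.003,"twist": -20},
  {"dx": 0,"dy": 0.02,"dz": 0.003,"twist": -24},
  {"dx": 0,"dy": 0.023,"dz": 0.002,"twist": -28},
  {"dx": 0,"dy": 0.026,"dz": 0.002,"twist": -32},
  {"dx": 0,"dy": 0.028,"dz": 0.001,"twist": -35},
  {"dx": 0,"dy": 0.028,"dz": 0.001,"twist": -35},
])

```text
t: 7.55
eef_pos: [0.5289, 0.1012, 0.0919]
ee_rot: [-2.044, 1.57, 1.62]
force: [-1.0, 0.9, -0.2]
width: 0.0006
```

```bash
python3 -c "
from plan import *
print(arm.get_state()['force'])
i=arm.grab_frame('wrist');save('w5',i);save('w5z',cv2.resize(i[130:240,150:350],None,fx=4,fy=4,interpolation=cv2.INTER_CUBIC))
i=arm.grab_frame('top');save('t5z',cv2.resize(i[150:290,160:340],None,fx=4,fy=4,interpolation=cv2.INTER_CUBIC))
plan(-.0165,.044,[1,2,3,4,5,6])"
```

```text
[-1.004185    0.85870406 -0.23664711]
7.65 yaw -150.25 tang -0.0161 rad 0.0438 z 0.09185455099631316
{"dx": 0, "dy": 0.000, "dz": 0.001, "twist": -1}, {"dx": 0, "dy": 0.001, "dz": 0.001, "twist": -2}, {"dx": 0, "dy": 0.002, "dz": 0.001, "twist": -3}, {"dx": 0, "dy": 0.003, "dz": 0.001, "twist": -4}, {"dx": 0, "dy": 0.004, "dz": 0.002, "twist": -5}, {"dx": 0, "dy": 0.004, "dz": 0.002, "twist": -6},
```

View pics/w5z.png

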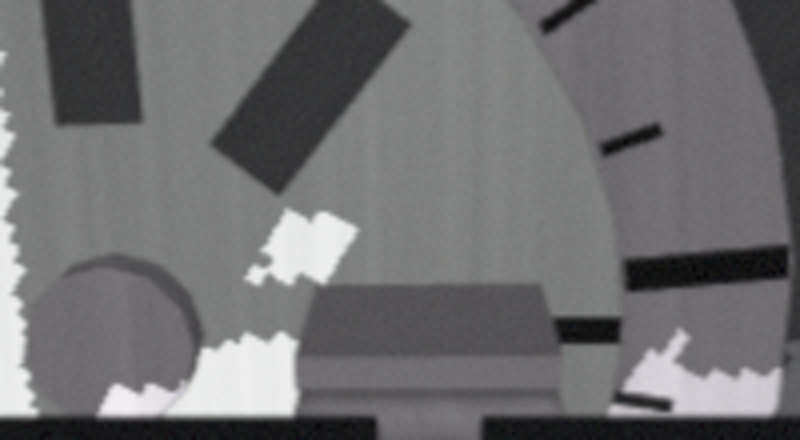

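View pics/t5z.png

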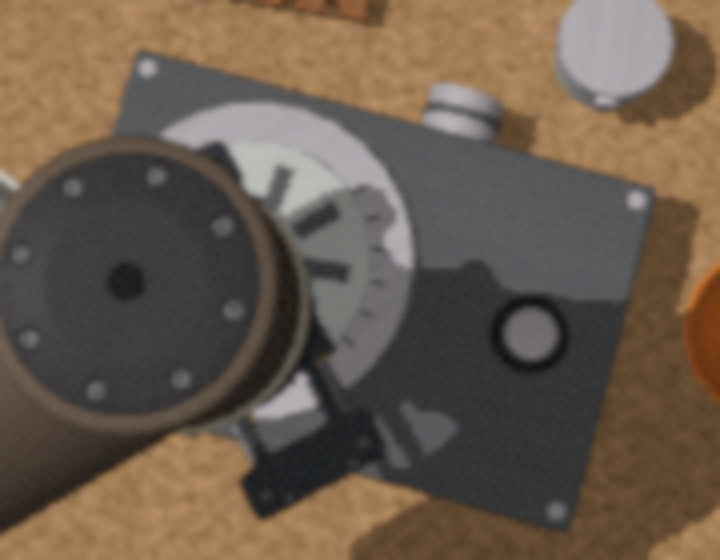

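```bash
python3 -c "
from meas import *
m(arm.camera_model('wrist'),(304.4,212.1),(306.4,198.1),(177.6,214.8))
m(arm.camera_model('wrist'),(304.4,212.1),(346,195.3),(177.6,214.8))"
```

```text
[0.575 0.109] idx 211.1520420065839 0.07112537955414715 tgt 216.27996412224212 0.07336305584626182 diff 5.127922115658208
[0.57600203 0.10617081] idx 208.76507093228065 0.07058058701933272 tgt 214.01005014293716 0.0725536405501609 diff 5.24497921065651
[0.575 0.109] idx 211.1520420065839 0.07112537955414715 tgt 215.72178462086072 0.0964705187940337 diff 4.569742614276805
[0.57600203 0.10617081] idx 208.76507093228065 0.07058058701933272 tgt 213.9956586236828 0.09567562358252817 diff 5.23058769140215
```

Call:
jog_arm([
  {"dx": 0,"dy": 0.001,"dz": 0.0004,"twist": -1.5},
  {"dx": 0,"dy": 0.002,"dz": 0.0008,"twist": -3},
  {"dx": 0,"dy": 0.003,"dz": 0.001,"twist": -4},
  {"dx": 0,"dy": 0.0035,"dz": 0.0013,"twist": -4.5},
  {"dx": 0,"dy": 0.0035,"dz": 0.0013,"twist": -4.5},
  {"dx": 0,"dy": 0.0035,"dz": 0.0013,"twist": -4.5},
])

```text
t: 8.15
eef_pos: [0.5297, 0.0976, 0.0917]
ee_rot: [-2.759, 1.57, 0.983]
force: [-2.0, 1.5, 2.1]
width: 0.0007
```

```bash
python3 -c "
from plan import *
print(arm.get_state()['force'])
i=arm.grab_frame('wrist');save('w6',i);save('w6z',cv2.resize(i[130:240,150:350],None,fx=4,fy=4,interpolation=cv2.INTER_CUBIC))
plan(-.0165,.044,[1])"
```

```text
[-2.04315807  1.45489992  2.08796535]
8.2 yaw -145.58 tang -0.0162 rad 0.0438 z 0.09171123868980664
{"dx": 0, "dy": 0.000, "dz": 0.001, "twist": -1},
```

View pics/w6z.png

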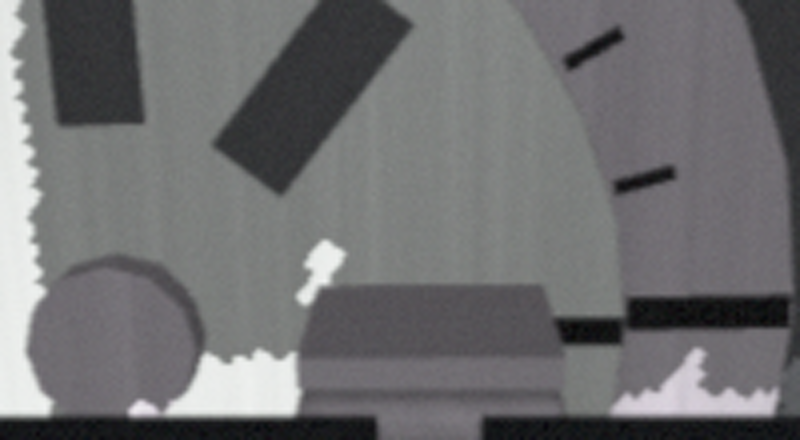

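```bash
python3 -c "
from meas import *
cm=arm.camera_model('wrist')
m(cm,(304.9,212.4),(306.7,208.1),(177.6,214.8))
m(cm,(304.9,212.4),(346,207.6),(177.6,214.8))"
```

```text
[0.575 0.109] idx 215.66421024909772 0.0713487626171165 tgt 216.11780627785342 0.07330486073810548 diff 0.4535960287556975
[0.57622394 0.10627645] idx 213.29588310261744 0.07081572111674506 tgt 213.81615959690578 0.07274687120997742 diff 0.5202764942883391
[0.575 0.109] idx 215.66421024909772 0.0713487626171165 tgt 215.88879128576124 0.09650202723359058 diff 0.22458103666352258
[0.57622394 0.10627645] idx 213.29588310261744 0.07081572111674506 tgt 214.14232880452295 0.09594159838964933 diff 0.8464457019055089
```

Call:
jog_arm([
  {"dx": 0,"dy": -0.004,"dz": 0,"twist": 0},
  {"dx": 0,"dy": -0.01,"dz": 0,"twist": 0},
  {"dx": -0.01,"dy": -0.014,"dz": 0,"twist": 0},
  {"dx": -0.035,"dy": -0.02,"dz": 0,"twist": 0},
  {"dx": -0.065,"dy": -0.025,"dz": -0.01,"twist": 0},
  {"dx": -0.09,"dy": -0.03,"dz": -0.025,"twist": 0},
  {"dx": -0.11,"dy": -0.03,"dz": -0.04,"twist": 0},
  {"dx": -0.12,"dy": -0.03,"dz": -0.04,"twist": 0},
  {"dx": -0.12,"dy": -0.03,"dz": -0.04,"twist": 0},
  {"dx": -0.12,"dy": -0.03,"dz": -0.04,"twist": 0},
])

```text
t: 9.03
eef_pos: [0.5452, 0.1449, 0.2118]
ee_rot: [-2.53, 1.57, 1.213]
force: [-0.0, 0.0, 0.5]
width: 0.0002
```

```bash
python3 -c "
from plan import *
cm=arm.camera_model('wrist')
i=arm.grab_frame('wrist');save('w7',i);g=cv2.cvtColor(i,cv2.COLOR_RGB2GRAY)
print(proj(cm,[.575,.109,.072]))
plan(-.0165,.044,[0])"
```

```text
[252.09784306 140.54105876]
9.0833 yaw -145.54 tang -0.0464 rad 0.0049 z 0.21089134972571716
{"dx": 0, "dy": 0.030, "dz": 0.039, "twist": 0},
```

View pics/w7.png

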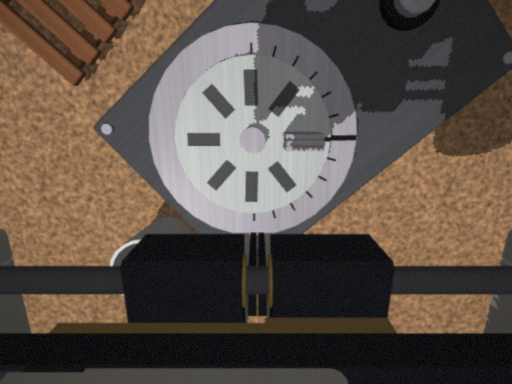

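```bash
python3 - <<'E'
from plan import *
i=cv2.imread('pics/w7.png');cv2.imwrite('pics/w7z.png',cv2.resize(i[100:180,225:370],None,fx=5,fy=5,interpolation=cv2.INTER_CUBIC))
g=cv2.cvtColor(i,cv2.COLOR_BGR2GRAY);cm=arm.camera_model('wrist')
# centre from collar ellipse (bright hull) & hub
h=cv2.cvtColor(i,cv2.COLOR_BGR2HSV)
for c in ([.575,.109],ray(cm,252.5,138.5,.08)[:2]):
  print(c)
  print('tgt',minima(darkest(g,cm,c,[.080,.085,.09],.066),2,8),minima(darkest(g,cm,c,[.075,.077],.066),1,8))
  print('idx',minima(darkest(g,cm,c,[.065,.067,.069],.072),2,8))
  print('lines',sorted(a for _,a in minima(darkest(g,cm,c,[.076,.078],.066),13,16)))
E
```

```text
[0.575, 0.109]
tgt [(138.7, 216.0), (28.2, 201.25)] [(105.9, 216.25)]
idx [(47.2, 215.75), (2.9, 143.75)]
lines [126.0, 141.25, 156.25, 171.5, 186.5, 201.25, 216.25, 231.0, 245.75, 260.25, 275.0, 289.75, 304.5]
[0.57542236 0.10599722]
tgt [(138.8, 214.25), (27.7, 199.25)] [(134.5, 214.25)]
idx [(59.9, 213.5), (4.5, 110.5)]
lines [125.0, 139.75, 154.5, 169.25, 184.25, 199.25, 214.25, 229.25, 244.5, 259.75, 274.75, 290.25, 305.5]
```

View pics/w7z.png

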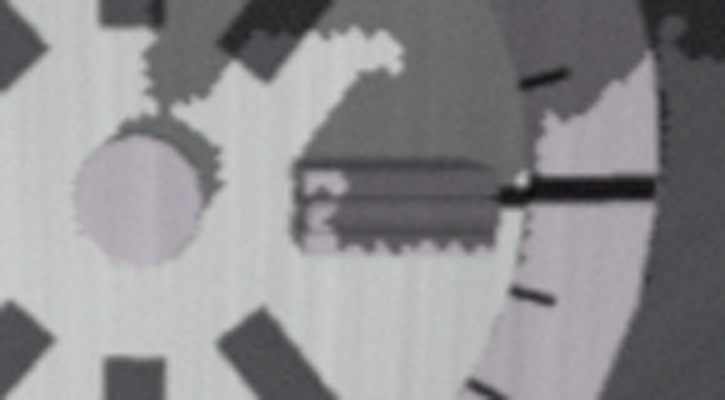

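Call:
jog_arm([
  {"dx": 0.02,"dy": 0,"dz": 0.02,"twist": 0},
  {"dx": 0.045,"dy": 0.005,"dz": 0.035,"twist": 0},
  {"dx": 0.075,"dy": 0.01,"dz": 0.04,"twist": 0},
  {"dx": 0.1,"dy": 0.014,"dz": 0.04,"twist": 0},
  {"dx": 0.115,"dy": 0.016,"dz": 0.04,"twist": 0},
  {"dx": 0.12,"dy": 0.02,"dz": 0.04,"twist": 0},
  {"dx": 0.12,"dy": 0.024,"dz": 0.04,"twist": 0},
  {"dx": 0.12,"dy": 0.027,"dz": 0.04,"twist": 0},
  {"dx": 0.12,"dy": 0.029,"dz": 0.04,"twist": 0},
  {"dx": 0.12,"dy": 0.03,"dz": 0.04,"twist": 0},
  {"dx": 0.12,"dy": 0.0304,"dz": 0.04,"twist": -0.3},
  {"dx": 0.12,"dy": 0.0304,"dz": 0.04,"twist": -0.3},
  {"dx": 0.12,"dy": 0.0304,"dz": 0.04,"twist": -0.3},
])

```text
t: 10.17
eef_pos: [0.5302, 0.0974, 0.0922]
ee_rot: [3.025, 1.57, 0.49]
force: [-1.1, 1.9, 2.3]
width: 0.0005
```

```bash
python3 -c "
from plan import *
print(arm.get_state()['force'])
i=arm.grab_frame('wrist');save('w8',i);save('w8z',cv2.resize(i[130:240,150:350],None,fx=4,fy=4,interpolation=cv2.INTER_CUBIC))
plan(-.0165,.044,[1])"
```

```text
[-1.07937821  1.85879444  2.29909346]
10.2167 yaw -145.2 tang -0.016 rad 0.0433 z 0.09209198160963378
{"dx": 0, "dy": 0.000, "dz": 0.001, "twist": -1},
```

View pics/w8z.png

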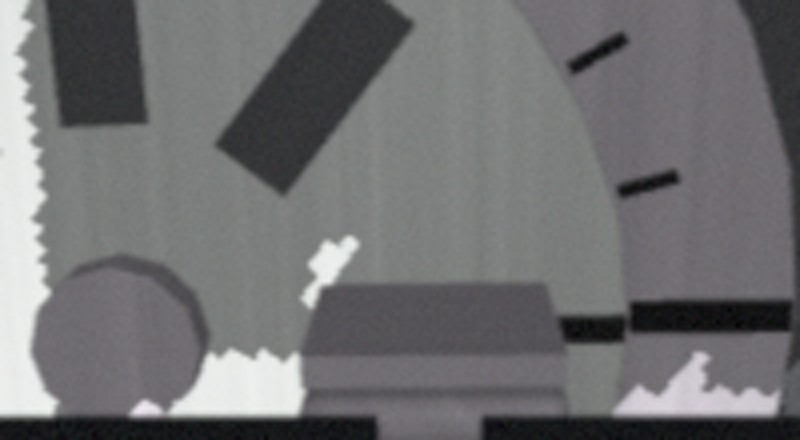

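Call:
jog_arm([
  {"dx": 0,"dy": -0.004,"dz": 0,"twist": 0},
  {"dx": 0,"dy": -0.01,"dz": 0,"twist": 0},
  {"dx": -0.01,"dy": -0.014,"dz": 0,"twist": 0},
  {"dx": -0.035,"dy": -0.02,"dz": 0,"twist": 0},
  {"dx": -0.065,"dy": -0.025,"dz": -0.01,"twist": 0},
  {"dx": -0.09,"dy": -0.03,"dz": -0.025,"twist": 0},
  {"dx": -0.11,"dy": -0.03,"dz": -0.04,"twist": 0},
  {"dx": -0.12,"dy": -0.03,"dz": -0.04,"twist": 0},
  {"dx": -0.12,"dy": -0.03,"dz": -0.04,"twist": 0},
  {"dx": -0.12,"dy": -0.03,"dz": -0.04,"twist": 0},
])

```text
t: 11.05
eef_pos: [0.5451, 0.1446, 0.2117]
ee_rot: [-2.27, 1.57, 1.479]
force: [0.0, -1.0, -0.6]
width: 0.0004
```

```bash
python3 - <<'E'
from plan import *
cm=arm.camera_model('wrist')
im=arm.grab_frame('wrist');save('w9',im);i=cv2.imread('pics/w9.png')
cv2.imwrite('pics/w9z.png',cv2.resize(i[100:180,225:370],None,fx=5,fy=5,interpolation=cv2.INTER_CUBIC))
g=cv2.cvtColor(i,cv2.COLOR_BGR2GRAY)
for c in ([.575,.109],ray(cm,252.5,138.5,.08)[:2]):
  print('tgt',minima(darkest(g,cm,c,[.080,.085,.09],.066),1,8),minima(darkest(g,cm,c,[.075,.077],.066),1,8))
  print('idx',minima(darkest(g,cm,c,[.065,.067,.069],.072),1,8))
s=arm.get_state();Rt=Rn.from_euler('xyz',s['ee_rot']).as_matrix()
print(s['eef_pos'],Rt.T@(np.array([.533,-.0605,.15])-s['eef_pos']),s['t'])
print('btn wrist',proj(cm,[.533,-.0605,.082]))
E
```

```text
tgt [(139.8, 216.0)] [(124.9, 216.0)]
idx [(53.8, 216.5)]
tgt [(138.9, 214.25)] [(133.3, 214.0)]
idx [(68.7, 214.0)]
[0.54459194 0.14423008 0.21084415] [0.06091899 0.16159916 0.12619579] 11.1
btn wrist [418.20905749  -6.52979489]
```

View pics/w9z.png

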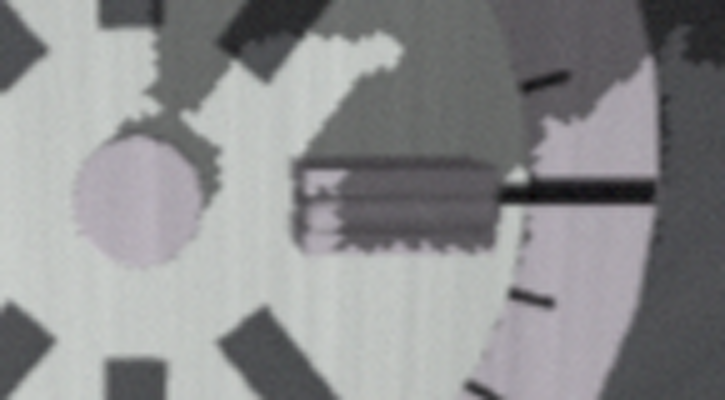

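Call:
jog_arm([
  {"dx": 0,"dy": 0.025,"dz": 0.02,"twist": 0},
  {"dx": 0,"dy": 0.05,"dz": 0.04,"twist": 0},
  {"dx": 0,"dy": 0.08,"dz": 0.06,"twist": 0},
  {"dx": 0,"dy": 0.11,"dz": 0.085,"twist": 0},
  {"dx": 0.01,"dy": 0.14,"dz": 0.11,"twist": 0},
  {"dx": 0.04,"dy": 0.161,"dz": 0.126,"twist": 0},
  {"dx": 0.07,"dy": 0.161,"dz": 0.126,"twist": 0},
  {"dx": 0.09,"dy": 0.161,"dz": 0.126,"twist": 0},
  {"dx": 0.095,"dy": 0.161,"dz": 0.126,"twist": 0},
  {"dx": 0.095,"dy": 0.161,"dz": 0.126,"twist": 0},
])

```text
t: 11.93
eef_pos: [0.532, -0.0602, 0.1144]
ee_rot: [-0.39, 1.566, -2.925]
force: [-0.1, -0.1, 1.0]
width: 0.0002
```

```bash
python3 - <<'E'
from plan import *
s=arm.get_state();Rt=Rn.from_euler('xyz',s['ee_rot']).as_matrix()
print(s['eef_pos'],Rt.T@(np.array([.533,-.0605,.093])-s['eef_pos']),s['t'],s['force'])
i=arm.grab_frame('scene');save('s10',cv2.resize(i[80:240,140:360],None,fx=3,fy=3))
i=arm.grab_frame('top');save('t10',cv2.resize(i[150:290,160:340],None,fx=4,fy=4))
E
```

```text
[ 0.53199079 -0.06020039  0.11438725] [ 0.02138216  0.0008637  -0.00076162] 11.9333 [-0.06527736 -0.08726067  1.01474446]
```

View pics/s10.png

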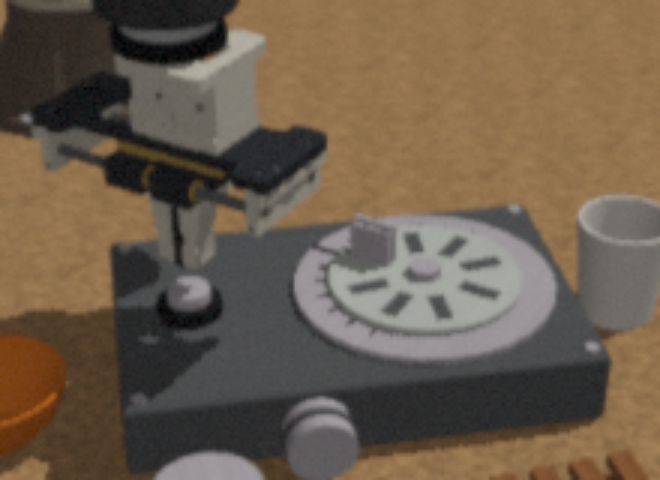

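View pics/t10.png

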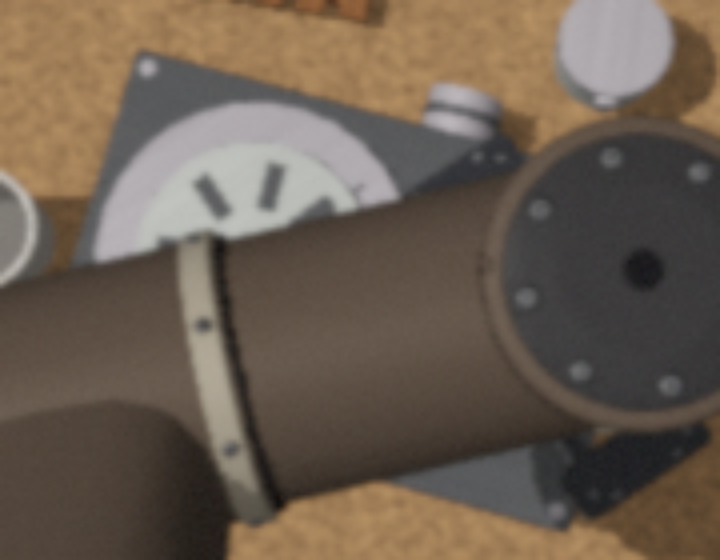

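Call:
jog_arm([
  {"dx": 0.008,"dy": 0.001,"dz": -0.001,"twist": 0},
  {"dx": 0.014,"dy": 0.001,"dz": -0.001,"twist": 0},
  {"dx": 0.018,"dy": 0.001,"dz": -0.001,"twist": 0},
  {"dx": 0.021,"dy": 0.001,"dz": -0.001,"twist": 0},
  {"dx": 0.024,"dy": 0.001,"dz": -0.001,"twist": 0},
  {"dx": 0.026,"dy": 0.001,"dz": -0.001,"twist": 0},
  {"dx": 0.027,"dy": 0.001,"dz": -0.001,"twist": 0},
  {"dx": 0.027,"dy": 0.001,"dz": -0.001,"twist": 0},
])

```text
t: 12.7
eef_pos: [0.5354, -0.0597, 0.0896]
ee_rot: [-2.359, 1.571, 1.389]
force: [-1.5, 3.0, 4.0]
width: 0.0006
```

Call:
jog_arm([
  {"dx": 0.001,"dy": 0,"dz": 0,"twist": 0},
  {"dx": 0.002,"dy": 0,"dz": 0,"twist": 0},
  {"dx": 0.002,"dy": 0,"dz": 0,"twist": 0},
])

```text
t: 12.95
eef_pos: [0.5354, -0.0597, 0.0876]
ee_rot: [-3.081, 1.571, 0.668]
force: [-2.5, 2.3, 5.4]
width: 0.0008
```

Call:
jog_arm([
  {"dx": 0.001,"dy": 0,"dz": 0,"twist": 0},
  {"dx": 0.002,"dy": 0,"dz": 0,"twist": 0},
  {"dx": 0.002,"dy": 0,"dz": 0,"twist": 0},
])

```text
t: 13.2
eef_pos: [0.5355, -0.0598, 0.0871]
ee_rot: [2.253, 1.57, -0.281]
force: [-7.2, 4.0, 18.4]
width: 0.0003
```

```bash
python3 - <<'E'
from plan import *
i=arm.grab_frame('scene');save('s11',cv2.resize(i[80:240,140:360],None,fx=3,fy=3))
E
```

Call:
jog_arm([
  {"dx": -0.006,"dy": 0,"dz": 0,"twist": 0},
  {"dx": -0.015,"dy": 0,"dz": 0,"twist": 0},
  {"dx": -0.03,"dy": 0,"dz": 0,"twist": 0},
  {"dx": -0.055,"dy": 0,"dz": 0,"twist": 0},
  {"dx": -0.085,"dy": 0,"dz": 0,"twist": 0},
  {"dx": -0.115,"dy": 0,"dz": 0,"twist": 0},
  {"dx": -0.14,"dy": -0.02,"dz": -0.015,"twist": 0},
  {"dx": -0.145,"dy": -0.05,"dz": -0.04,"twist": 0},
  {"dx": -0.145,"dy": -0.08,"dz": -0.065,"twist": 0},
  {"dx": -0.145,"dy": -0.11,"dz": -0.085,"twist": 0},
  {"dx": -0.145,"dy": -0.14,"dz": -0.11,"twist": 0},
  {"dx": -0.145,"dy": -0.165,"dz": -0.13,"twist": 0},
  {"dx": -0.145,"dy": -0.165,"dz": -0.13,"twist": 0},
  {"dx": -0.145,"dy": -0.165,"dz": -0.13,"twist": 0},
])

```text
t: 14.42
eef_pos: [0.548, 0.1514, 0.2303]
ee_rot: [0.165, 1.57, -2.367]
force: [-0.0, -0.4, -0.7]
width: 0.0004
```

```bash
python3 - <<'E'
from plan import *
cm=arm.camera_model('wrist')
im=arm.grab_frame('wrist');save('w12',im);i=cv2.imread('pics/w12.png')
g=cv2.cvtColor(i,cv2.COLOR_BGR2GRAY)
for c in ([.575,.109],[.5754,.106]):
  print('tgt',minima(darkest(g,cm,c,[.080,.085,.09],.066),1,8),minima(darkest(g,cm,c,[.075,.077],.066),1,8))
  print('idx',minima(darkest(g,cm,c,[.065,.067,.069],.072),1,8))
s=arm.get_state();print(s['t'],s['eef_pos'],s['force'])
save('s12',arm.grab_frame('scene'))
E
```

```text
tgt [(138.2, 216.0)] [(122.3, 216.25)]
idx [(48.7, 216.75)]
tgt [(137.2, 214.25)] [(137.1, 214.0)]
idx [(73.6, 214.25)]
14.4667 [0.54789196 0.15033037 0.23038084] [-0.08575659 -0.96774254 -0.53164244]
```

View pics/w12.png

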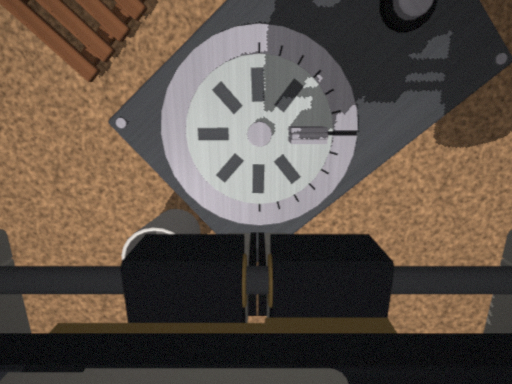

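View pics/s12.png

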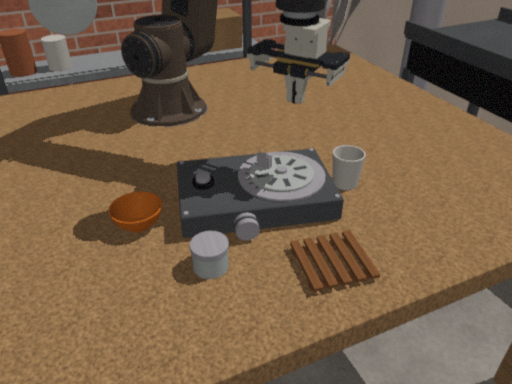

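View pics/s11.png

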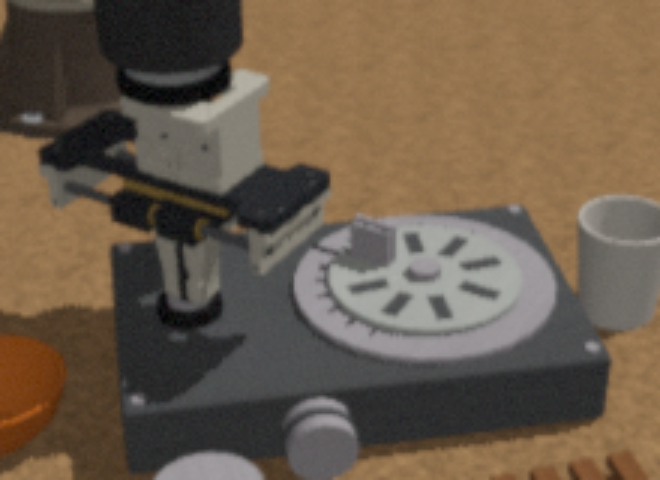

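```bash
python3 -c "
from station import arm
print(arm.job_done())"
```

```text
the job is handed in; nothing more can be done
None
```

The dial is set to the long scale line, the fan button has been pressed and released, and the job was handed in after 14.5 s of the 51 s allowed. I turned the dial about 180° anticlockwise by pushing one side of the fin with the closed fingertips, checked it, then nudged it about 0.5° further.

- **Dial:** the last wrist picture put the index on the long line. The two centre estimates I used gave it 0.25° and about 0.6° past the line. Those estimates differ by about 3 mm, so the remaining error is known only to roughly half a degree.
- **Fan button:** I pressed it only after the dial was set. It reached its stop: about 5 N on the spring, then 18 N with the tool no longer sinking, at the height expected for full travel. The fingers then lifted clear. I did not measure that it came all the way back up, and the last pictures only show it standing normally.
- **Other objects:** the bowl, cup, trivet and tin look unmoved in the final scene picture, compared by eye. The arm ended well clear, at 0.23 m height and touching nothing.
- **Other issue:** the first two move calls were rejected as invalid input and moved nothing.

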